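Put the repaired padlock in the collection box and close its sliding cover

TASK

Take the brass padlock out of the grey repair crate and lay it flat in the open compartment of the green collection box, setting it down rather than dropping it. Then slide the box's metal cover fully shut over it by its black grip, and leave the other padlocks where they lie.

Things in the scene. Friction and masses are not known exactly. Their poses are not given: they have to be found in the camera images.
- lock_brass: Brass padlock (0.15 to 0.31 kg), lying flat in the crate. Its body is a brass block 50 x 50 mm, 26 mm thick; a steel shackle (U of 8 mm bar, 40 mm wide) sticks out of its +x side: 90 mm long in all, from x = -25 to +65 mm. Origin: centre of the block's underside; z up, +x towards the shackle, y across the 50 mm width. Grip the block across y.
- lock_brass_mid (a point): Centre of the brass block, 13 mm above its underside; axes as the padlock's.
- lock_blue: Blue padlock lying flat on the crate floor. Same shape, size and axes as the brass one.
- lock_red: Red padlock lying flat on the crate floor. Same shape, size and axes as the brass one.
- lock_black: Black padlock lying flat on the crate floor. Same shape, size and axes as the brass one.
- crate: Grey open crate fixed to the bench, 250 x 250 mm outside, 45 mm high, walls and floor 5 mm thick. Origin: centre of its underside, z up. Holds the four padlocks in no fixed order, two by two, at about 110 to 115 mm centre distances. It may stand left or right of the box.
- stockbox: Green collection box fixed to the bench, 310 (x) by 138 mm (y); walls 8 mm thick, sides 61 mm high, near end 58, far end 62. Origin: centre of its underside, z up, +x from the compartment end (nearer the robot) to the deck end. The open compartment spans x = -147 to -5, y = -61 to 61 mm. From x = -5 to 147 mm is a solid grey deck 46 mm high, over which the open cover is parked.
- compartment (a point): Centre of the compartment's floor, at (-75, 0, 5) mm in the box, so the floor is 5 mm above the bench; axes as the box's.
- rail_mid (a point): Middle of the key rail, a rigid 12 mm steel bar along box y, at (62, 0, 215) mm in the box, on two 12 mm posts at y = -127 and +127 mm. It crosses right above the open cover's grip, so a gripper pointing straight down does not fit there: lean the gripper back towards the box's -x end by 25 to 40 degrees.
- cover (a joint): Opening of the sliding aluminium cover in m: 0 = fully shut, grows along the box's +x, stop at 0.138; starts 0.115 to 0.135 open. Cover 144 (x) by 120 (y) by 5 mm, underside 48 mm above the bench, leading edge at box x = -147 mm + opening. Slides with about 2.5 N of friction, stays where left, has a firm stop when shut.
- cover_grip (a point): Point in the cover's black grip, 9 mm below its top, at box x = -75 mm + opening, y = 0, z = 82 mm; axes as the box's. The grip is an upright block in the middle of the cover, 24 mm (box x) by 14 mm (box y), rising from the cover's top at 53 mm above the bench to 91 mm. Pinch it across box y.
Mind the look-alikes: they are no part of the job. Several things have the shape of the lock_brass; the one meant has the colours described above.

How it is judged:
By the outcome, as a careful person would: the job done as asked, in the order asked, and still so for the second after the job is handed in, with the robot touching nothing.
It also fails if it takes over 61 s, if anything falls off the work surface, if the arm or the gripper's body presses on something with over 40 N, if the wrist force passes 120 N, or if a joint passes its speed limit or range.

ROBOT

A 6-joint arm with a two-finger parallel gripper is mounted at the origin on the work surface. World frame = base frame: x ahead of the robot, y to its left, z up, the work surface at z = 0. Lengths are in mm, angles in rad, forces in N, time in s.
With the tool pointing down it reaches from about 350 to 775 mm from the base axis. Payload 7.3 kg.
Tool frame: the origin (TCP) lies on the centre line of the jaws, within the pads' length; the fingertips stand 14 mm ahead of it and the grasp point (between the pads) lies 5 mm behind it; z points along the fingers, y is the line along which they close (so a half turn about z gives the same grasp; the last joint's range is limited). The gripper opens to 92 mm and grips with 3 to 60 N. Pads are 19 mm wide; open, the fingers measure 130 mm over their backs; the gripper's body (75 mm by 190 mm) begins 47 mm behind the grasp point.
Start: joints at [1.081, 0.342, 1.524, -0, 1.275, -0.146], TCP at [176.946, 494.301, 240.741] pointing down, gripper open.
Joint ranges: [-2.53, 2.53], [-0.77, 2.02], [0.04, 2.7], [-1, 4.14], [0.28, 2.66], [-3.11, 3.11]. Speed limits (rad/s): [2.57, 2.57, 3.14, 3.14, 3.14, 3.14].

INTERFACE

Orientations are given as [roll, pitch, yaw] about the fixed x, y, z axes, in that order (R = Rz(yaw) Ry(pitch) Rx(roll)).
In Python, from plant import get_obs, capture, bot, spot_in, trace, pinpoint gives the robot as it stands.
- The arm moves only by the tool play_rows, never from a script. Its argument "rows" is a list of rows, each a list of 2 entries, a list of its own where there are three numbers: the shift along the world's x, y, z in units of 3 cm (1.0 is 3 cm), then the turn, a rotation vector about the world's x, y, z in units of 8 degrees (1.0 is 8 degrees). A call has 1 to 12 rows; each row shifts and turns the commanded pose from where the row before left it; what a row does not reach is not made up. A row lasts 1/8 s, in which the tool goes at most 62.5 mm and 10.7 degrees, less where a joint would pass 70% of its speed; a pose out of reach is approached as far as the arm can. A call with a number of a shift or a turn outside -1 to 1 is refused whole. A call with a gripper value outside its range is refused whole. "hand" is the opening, from -1 (shut) to 1 (fully open), set as the call begins (left out, the last holds). The fingers move at their own pace and stop on an object; the grip force is fixed at half the most. Time passes only in rows, so rows that do not move let the fingers close. It gives the time, the measured TCP pose, the force, the opening and the grip force at its end, in the units of the state.
- get_obs(): the state, without advancing time (a new reading comes with each control period).
- capture(name): name is "side" or "top" or "wrist"; returns a dict with "frame" (420x560x3 uint8, red, green, blue), "fov_y" (degrees; the focal length in pixels is half the picture's height over the tangent of half this angle, whatever the lens; pixels are square), "cx", "cy" (the principal point, pixels), "rvec" (rotation vector, rad) and "tvec" (3), from world to camera coordinates, as OpenCV has them; the wrist camera has in their place "hand_eye" (4x4, takes a point from camera to tool coordinates, whose origin is the TCP and whose axes are the flange's). Camera axes: x right, y down, z forward; pixel columns grow to the right and rows downward; lengths in mm; the calibration is good to about 2 mm. The wrist camera is an equidistant fisheye: a pixel r from the principal point sees the ray r / f radians off the axis. A picture is of the moment at which its call begins: read the wrist's pose just before it. There is no depth.
- bot.close_job(): hands the job in; it is judged then, once.
Trained networks look in the newest picture that a camera, given by its name, has taken for a name from the list of things; names that differ only in an ending like _2 or _b are one class to them, and where a whole thing is asked for, a point or a joint stands for the part that bears it (a point fixed in the world has none). Each returns a list of dicts, best first, with "p" (0 to 1); they miss things now and then, are a little off and sometimes report something else, mostly with a low value. They report only what shows in the picture. A call takes as long as a camera call. They do not tell look-alikes from the thing itself.
- spot_in(query, camera): "at" ([row, column] in pixels, amid what is visible of it).
- trace(query, camera): "mask" (420x560 bool, what is visible of it) and "at" ([row, column] in pixels, amid what is visible of it).
- pinpoint(query, camera): "at" ([row, column] in pixels: a listed point, or the origin of a listed thing).
The state is a dict: "time": time; "joint_positions": joint angles; "dq": joint speeds; "tau": joint torques, N m; "tool_pos": TCP position; "tcp_rot": TCP orientation; "contact_force": force on the tool from outside, world axes, zero at the start; "moment": the same for the moment, N m; "grip_width": finger opening in mm; "finger_force": force on a finger pad.
Only numpy, scipy, OpenCV 4.12 (cv2) and the standard library are available. Lean on these libraries where they do the work, as an engineer would, in place of code of your own. Each camera call takes 0.05 s, during which the arm holds its last target. There are 200 camera calls.

## Working session

There is one attempt and no reset: what is moved stays moved. The work goes in short steps, Python scripts to look and compute and a tool call to move; the robot and the scene stay as the last step left them, time stands still between calls to the robot, and variables do not carry over. Pictures are saved under pics/ and viewed, at most 13 in all, crops included, and the job is handed in when it is done.

Besides the shell and the picture viewer there is one more tool, called after "Call:" as name([rows], argument=value, ...), one row to a line, values as JSON. play_rows: Moves the arm, as the interface text tells. Shifts and turns lie within -1 to 1; 1 stands for 3 cm of shift or 8 degrees of turn. Its arguments: {"type":"object","properties":{"rows":{"type":"array"},"hand":{"type":"number"}},"required":["rows"]}

```bash
mkdir -p pics
cat > h.py <<'E'
import numpy as np, cv2
from plant import get_obs, capture, bot, spot_in, trace, pinpoint
from scipy.spatial.transform import Rotation as R
def ray(c,px):
    f=210/np.tan(np.radians(c['fov_y'])/2); r,q=px
    M=R.from_rotvec(np.ravel(c['rvec'])).as_matrix()
    d=M.T@np.array([(q-c['cx'])/f,(r-c['cy'])/f,1]); o=-M.T@np.ravel(c['tvec'])
    return o,d
def atz(c,px,z):
    o,d=ray(c,px); return o+d*(z-o[2])/d[2]
def proj(c,P):
    f=210/np.tan(np.radians(c['fov_y'])/2)
    p=R.from_rotvec(np.ravel(c['rvec'])).as_matrix()@np.array(P)+np.ravel(c['tvec'])
    return [p[1]/p[2]*f+c['cy'],p[0]/p[2]*f+c['cx']]
def save(c,n): cv2.imwrite('pics/'+n,c['frame'][:,:,::-1])
E
python3 - <<'E'
from h import *
for n in ['top','side']:
    c=capture(n); save(c,n+'0.png')
    print(n,{k:v for k,v in c.items() if k!='frame'})
    for q,z in [('lock_brass',5),('lock_brass_mid',18),('crate',0),('stockbox',0),('compartment',5),('rail_mid',215),('cover_grip',82)]:
        for d in pinpoint(q,n)[:5]: print(q,round(d['p'],2),np.round(d['at'],1),np.round(atz(c,d['at'],z),1))
E
```

```text
top {'fov_y': 51.25054148677341, 'cx': 277.46439494963585, 'cy': 215.6765357807576, 'rvec': array([ 2.26701805, -1.93294494,  0.20277911]), 'tvec': array([-148.0725815 ,  597.7387917 , 1121.84427365])}
lock_brass 0.93 [207.2 411.5] [ 710.3 -423.4    5. ]
lock_brass 0.91 [244.4 350.2] [ 576.6 -264.     5. ]
lock_brass 0.9 [183.  363.7] [ 759.9 -280.3    5. ]
lock_brass_mid 0.88 [181. 365.] [ 762.2 -281.2   18. ]
lock_brass_mid 0.8 [244.5 349. ] [ 573.6 -258.9   18. ]
lock_brass_mid 0.6 [203.7 416.7] [ 719.2 -433.3   18. ]
lock_brass_mid 0.45 [222.4 189.9] [565.  188.4  18. ]
crate 0.96 [254.8 330.6] [ 539.6 -214.2    0. ]
stockbox 0.56 [220.5 186.6] [571.8 202.9   0. ]
compartment 0.69 [249.2 182.3] [489.  197.2   5. ]
rail_mid 0.69 [180.7 178. ] [628.6 191.4 215. ]
cover_grip 0.7 [200.8 190.6] [612.9 183.6  82. ]
side {'fov_y': 45.378327562233345, 'cx': 285.07861604248444, 'cy': 222.84655563788309, 'rvec': array([ 2.23357358, -0.36928729,  0.20053869]), 'tvec': array([-618.57685466,  182.14122394, 1090.72625216])}
lock_brass 0.94 [315.9 374.3] [ 760. -284.    5.]
lock_brass 0.76 [379.  386.3] [ 710.  -431.6    5. ]
lock_brass 0.17 [304.7 227.8] [ 468.5 -153.9    5. ]
lock_brass_mid 0.92 [325.4 289.9] [ 574.5 -260.7   18. ]
lock_brass_mid 0.74 [135.9 252.3] [722.6 518.8  18. ]
lock_brass_mid 0.71 [314.1 374.6] [ 756.2 -289.1   18. ]
lock_brass_mid 0.61 [374.4 384.4] [ 705.5 -428.6   18. ]
crate 0.97 [316.2 270.6] [ 548.8 -210.2    0. ]
stockbox 0.69 [205.1 236.3] [581.  195.3   0. ]
compartment 0.82 [210.8 207. ] [497.7 188.6   5. ]
rail_mid 0.96 [134.4 255.1] [637.3 188.1 215. ]
cover_grip 0.88 [176.6 247.9] [618.8 202.8  82. ]
cover_grip 0.33 [327.2 289.7] [ 553.6 -313.3   82. ]
```

View pics/top0.png

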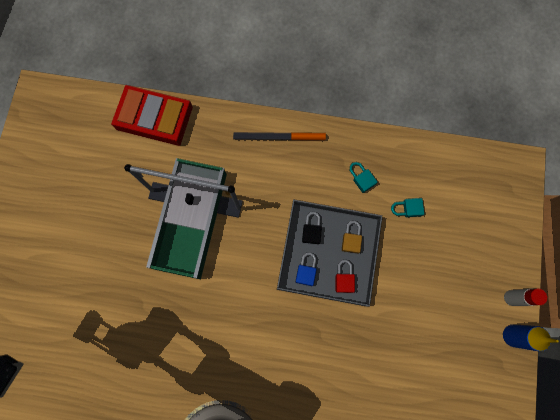

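View pics/side0.png

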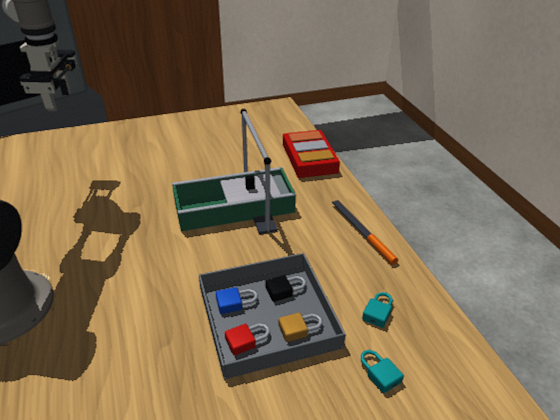

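Both pictures show four padlocks in the crate: black (top 233,312), brass (top 242,352; side 326,293), blue (top 273,307) and red (top 283,345). Two teal ones lie outside it (top 177,365 and 207,412), and the red case has brass-coloured panels. Only the one at top (242,352) is brass in the crate. I'll fit its pose and the box's pose to silhouettes and check the choice in a close crop.

```bash
cat > fit.py <<'E'
from h import *
from scipy.optimize import minimize
def hullmask(pts):
    m=np.zeros((1680,2240),np.uint8); p=np.array(pts)[:,::-1]*4+1.5
    cv2.fillConvexPoly(m,cv2.convexHull(np.round(p).astype(np.int32)),1); return m
def fit(cams,masks,pts,x0):
    ms=[cv2.resize(m.astype(np.uint8),(2240,1680),interpolation=cv2.INTER_NEAREST) for m in masks]
    def cost(v):
        s=0
        for c,m in zip(cams,ms):
            r=R.from_euler('z',v[2]/100).as_matrix()
            W=pts@r.T+[v[0],v[1],0]
            h=hullmask([proj(c,w) for w in W]); s+=1-(h&m).sum()/max(1,(h|m).sum())
        return s
    best=minimize(cost,x0,method='Nelder-Mead',options=dict(initial_simplex=[x0]+[list(np.array(x0)+d) for d in ([15,0,0],[0,15,0],[0,0,15])],xatol=.2,fatol=1e-4))
    return best.x[0],best.x[1],best.x[2]/100,best.fun
def hull_of(m):
    o=np.zeros(m.shape,np.uint8); p=np.argwhere(m)[:,::-1].astype(np.int32)
    cv2.fillConvexPoly(o,cv2.convexHull(p),1); return o
def box(x0,x1,y0,y1,z0,z1): return np.array([[x,y,z] for x in(x0,x1) for y in(y0,y1) for z in(z0,z1)],float)
E
python3 - <<'E'
from fit import *
cs=[capture('top'),capture('side')]
gm=[];bm=[]
for c,ctr in zip(cs,[(242,352),(326,293)]):
    hsv=cv2.cvtColor(c['frame'],cv2.COLOR_RGB2HSV)
    m=((hsv[...,0]>10)&(hsv[...,0]<28)&(hsv[...,1]>130)&(hsv[...,2]>60)).astype(np.uint8)
    w=np.zeros_like(m); w[ctr[0]-20:ctr[0]+20,ctr[1]-20:ctr[1]+20]=1
    n,l,st,ce=cv2.connectedComponentsWithStats(m*w)
    k=1+np.argmax(st[1:,4]); bm.append(l==k); print(st[k],ce[k])
for q,name in [('stockbox','g'),('crate','c')]:
    for n,c in zip(['top','side'],cs):
        t=trace(q,n)[0]; ys,xs=np.nonzero(t['mask']); print(q,n,t['p'],ys.min(),ys.max(),xs.min(),xs.max())
        gm.append(hull_of(t['mask']))
for use in ([0],[1],[0,1]):
    C=[cs[i] for i in use]
    print(use,'box',fit(C,[gm[i] for i in use],box(-155,155,-69,69,0,60),[572,197,0]))
    print('crate',fit(C,[gm[2+i] for i in use],box(-125,125,-125,125,0,45),[544,-212,0]))
    print('lock',fit(C,[bm[i] for i in use],box(-25,25,-25,25,7,31),[574,-260,0]))
v=[cv2.resize(c['frame'][a:a+60,b:b+80],None,fx=5,fy=5) for c,a,b in[(cs[0],212,312),(cs[1],296,253)]]
cv2.imwrite('pics/crop.png',np.hstack(v)[:,:,::-1])
E
```

```text
[342 233  20  20 330] [351.55151515 242.43333333]
[279 313  29  29 595] [292.92436975 326.54285714]Traceback (most recent call last):
  File "<stdin>", line 12, in <module>
IndexError: list index out of range
```

Run:
```python
from fit import *
gm={}; bm=[];cs=[]
for n,ctr in zip(['top','side'],[(242,352),(326,293)]):
    c=capture(n); cs.append(c)
    hsv=cv2.cvtColor(c['frame'],cv2.COLOR_RGB2HSV)
    m=((hsv[...,0]>10)&(hsv[...,0]<28)&(hsv[...,1]>130)&(hsv[...,2]>60)).astype(np.uint8)
    w=np.zeros_like(m); w[ctr[0]-20:ctr[0]+20,ctr[1]-20:ctr[1]+20]=1
    k,l,st,ce=cv2.connectedComponentsWithStats(m*w)
    bm.append(l==1+np.argmax(st[1:,4]))
    for q in ['stockbox','crate']:
        for q2 in ([q,'compartment'] if q=='stockbox' else [q]):
            ts=trace(q2,n)
            if ts:
                t=ts[0]; ys,xs=np.nonzero(t['mask']); print(q2,n,t['p'],ys.min(),ys.max(),xs.min(),xs.max())
                gm[q,n]=hull_of(t['mask']); break
    if ('stockbox',n) not in gm:
        g=((hsv[...,0]>50)&(hsv[...,0]<85)&(hsv[...,1]>80)&(hsv[...,2]>20)).astype(np.uint8)
        k,l,st,ce=cv2.connectedComponentsWithStats(g); i=1+np.argmax(st[1:,4]); print('green',n,st[st[:,4]>30])
        g=np.isin(l,[j for j in range(1,k) if st[j,4]>15 and np.hypot(*(ce[j]-ce[i]))<110]); gm['stockbox',n]=hull_of(g)
for use in ([0],[1],[0,1]):
    C=[cs[i] for i in use]; N=[['top','side'][i] for i in use]
    print(use,'box',fit(C,[gm['stockbox',n] for n in N],box(-155,155,-69,69,0,60),[572,197,0]))
    if all(('crate',n) in gm for n in N): print('crate',fit(C,[gm['crate',n] for n in N],box(-125,125,-125,125,0,45),[544,-212,0]))
    print('lock',fit(C,[bm[i] for i in use],box(-25,25,-25,25,7,31),[574,-260,0]))
v=[cv2.resize(c['frame'][a:a+60,b:b+80],None,fx=5,fy=5) for c,a,b in[(cs[0],212,312),(cs[1],296,253)]]
cv2.imwrite('pics/crop.png',np.hstack(v)[:,:,::-1])
print(get_obs()['tool_pos'],get_obs()['tcp_rot'],get_obs()['time'])
```

```text
stockbox top 0.78 160 277 125 241
crate top 0.68 199 305 277 382
stockbox side 0.95 109 232 174 295
crate side 0.64 253 378 200 345
[0] box (np.float64(574.2020516271778), np.float64(195.41422213056757), np.float64(-0.04298113274932418), np.float64(0.38538150421484896))
crate (np.float64(543.0696545735434), np.float64(-207.29122438788755), np.float64(-0.025557258590482447), np.float64(0.020746770483100363))
lock (np.float64(580.7740026775464), np.float64(-264.7530945131209), np.float64(0.02587616101686338), np.float64(0.13572722780431556))
[1] box (np.float64(574.0054614592386), np.float64(191.02037407320586), np.float64(-0.06049419510418764), np.float64(0.4404117210682492))
crate (np.float64(543.6137792522265), np.float64(-208.64881247490433), np.float64(-0.025929928815712766), np.float64(0.014726973462571347))
lock (np.float64(578.8216228405879), np.float64(-265.4074138590654), np.float64(-0.08890041355382003), np.float64(0.1430886987843314))
[0, 1] box (np.float64(574.2469021243472), np.float64(196.03421121002097), np.float64(-0.05374666922294124), np.float64(0.8292392561130795))
crate (np.float64(543.4696054051925), np.float64(-207.49702507525734), np.float64(-0.027229096717077513), np.float64(0.03810396967894569))
lock (np.float64(579.784848582123), np.float64(-264.2858969202882), np.float64(0.026955705368237597), np.float64(0.29118680042825296))
[176.93056872 494.30732774 240.73478971] [ 3.14153908e+00 -2.21398359e-05  2.79780344e+00] 1.25
```

View pics/crop.png

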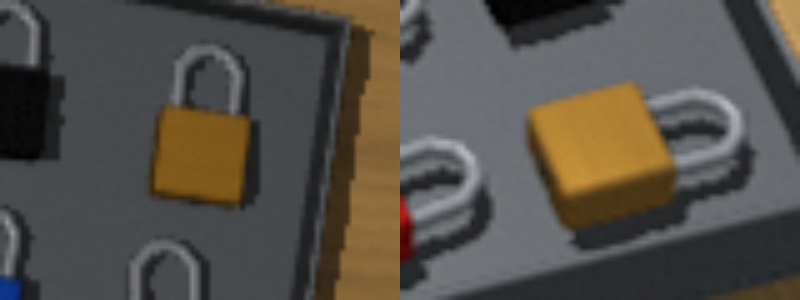

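The crop shows the brass block with its steel shackle pointing +x, which confirms the choice. I'll move above the crate now, with the jaws only partly open because the crate wall is near.

Call:
play_rows([
  [[0.7,-1,0],[0,0,0.2]],
  [[0.7,-1,0],[0,0,0.2]],
  [[0.7,-1,0],[0,0,0.2]],
  [[0.7,-1,0],[0,0,0.2]],
  [[0.7,-1,0],[0,0,0.2]],
  [[0.7,-1,0],[0,0,0.2]],
  [[0.7,-1,0],[0,0,0.2]],
  [[0.7,-1,0],[0,0,0.2]],
  [[0.7,-1,0],[0,0,0.2]],
  [[0.7,-1,0],[0,0,0.2]],
  [[0.7,-1,0],[0,0,0.2]],
  [[0.7,-1,0],[0,0,0.1]],
], hand=0.45)

```text
time: 2.75
tool_pos: [429.6, 133.2, 240.9]
tcp_rot: [3.141, 0.0, 3.119]
contact_force: [-0.1, 0.1, -0.1]
grip_width: 66.4
finger_force: 0.0
```

Call:
play_rows([
  [[0.3,-1,0],[0,0,0]],
  [[0.3,-1,0],[0,0,0]],
  [[0.3,-1,0],[0,0,0]],
  [[0.3,-1,0],[0,0,0]],
  [[0.4,-1,0],[0,0,0]],
  [[0.4,-1,0],[0,0,0]],
  [[0.4,-1,0],[0,0,0]],
  [[0.4,-1,0],[0,0,0]],
  [[0.4,-1,0],[0,0,0]],
  [[0.4,-1,0],[0,0,0]],
  [[0.4,-1,0],[0,0,0]],
  [[0.4,-1,0],[0,0,0]],
])

```text
time: 4.25
tool_pos: [561.3, -226.7, 240.7]
tcp_rot: [3.141, -0.0, 3.119]
contact_force: [-0.4, 0.8, -0.9]
grip_width: 66.8
finger_force: 0.0
```

Call:
play_rows([
  [[0.2,-1,-0.5],[0,0,0]],
  [[0,-0.2,-1],[0,0,0]],
  [[0,0,-0.5],[0,0,0]],
  [[0,0,0],[0,0,0]],
  [[0,0,0],[0,0,0]],
])

```text
time: 4.88
tool_pos: [567.5, -261.4, 182.0]
tcp_rot: [-3.141, 0.002, 3.12]
contact_force: [0.0, -0.1, 0.2]
grip_width: 66.9
finger_force: 0.0
```

```bash
cat >> h.py <<'E'
def wray(c,o,px):
    f=210/np.tan(np.radians(c['fov_y'])/2); u=np.array([px[1]-c['cx'],px[0]-c['cy']]); r=np.hypot(*u); t=r/f
    d=np.array([*(u/r*np.sin(t)),np.cos(t)]); T=np.array(c['hand_eye'])
    M=R.from_euler('xyz',o['tcp_rot']).as_matrix()
    return M@T[:3,3]+o['tool_pos'], M@T[:3,:3]@d
def watz(c,o,px,z):
    p,d=wray(c,o,px); return p+d*(z-p[2])/d[2]
def wproj(c,o,P):
    f=210/np.tan(np.radians(c['fov_y'])/2); T=np.array(c['hand_eye']); M=R.from_euler('xyz',o['tcp_rot']).as_matrix()
    q=T[:3,:3].T@(M.T@(np.array(P)-o['tool_pos'])-T[:3,3]); t=np.arctan2(np.hypot(q[0],q[1]),q[2]); n=q[:2]/np.hypot(q[0],q[1])*t*f
    return [c['cy']+n[1],c['cx']+n[0]]
E
python3 - <<'E'
from h import *
o=get_obs(); c=capture('wrist'); save(c,'w1.png')
print(o['tool_pos'],o['tcp_rot'],o['joint_positions'],o['grip_width'],o['time'],c['fov_y'],c['hand_eye'])
for q,z in [('lock_brass',5),('lock_brass_mid',18)]:
    for d in pinpoint(q,'wrist')[:6]: print(q,round(d['p'],2),np.round(d['at'],1),np.round(watz(c,o,d['at'],z),1))
E
```

```text
[ 567.54253934 -261.43506328  182.01439628] [-3.14079418e+00  1.66242379e-03  3.11964573e+00] [-5.54320196e-01  5.70855452e-01  1.31760677e+00  1.64147184e-04
  1.25129280e+00 -2.10322035e+00] 66.93738806655291 4.875 65.70646984690485 [[-4.57412757e-04 -9.65662318e-01 -2.59800074e-01  7.13783767e+01]
 [ 9.99999743e-01 -5.85337470e-04  4.15033363e-04 -1.96777556e-01]
 [-5.52852797e-04 -2.59799817e-01  9.65662337e-01 -1.44766748e+02]
 [ 0.00000000e+00  0.00000000e+00  0.00000000e+00  1.00000000e+00]]
lock_brass 0.92 [205.7 284.9] [ 576.  -262.4    5. ]
lock_brass_mid 0.97 [207.2 282.8] [ 574.2 -264.4   18. ]
```

View pics/w1.png

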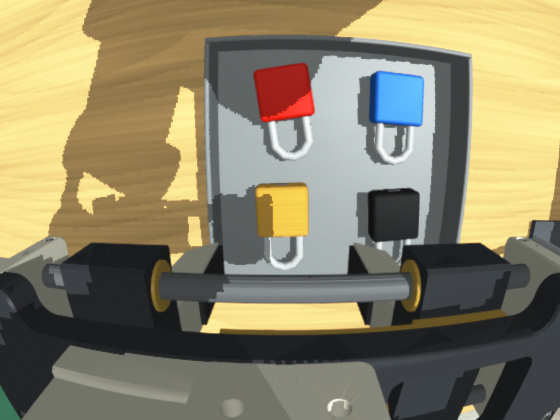

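The wrist view shows brass at (209,283), red at (93,285), blue at (99,397) and black at (214,394). I'll fit the brass top face next.

Run:
```python
from h import *
o=get_obs(); c=capture('wrist')
hsv=cv2.cvtColor(c['frame'],cv2.COLOR_RGB2HSV)
m=((hsv[...,0]>12)&(hsv[...,0]<32)&(hsv[...,1]>110)).astype(np.uint8); w=0*m; w[170:250,245:325]=1; m=m*w
k,l,st,ce=cv2.connectedComponentsWithStats(m); i=1+np.argmax(st[1:,4]); print(st[i],ce[i])
g=np.array([watz(c,o,p,31)[:2] for p in np.argwhere(l==i)],np.float32)
r=cv2.minAreaRect(g); print(r); print(cv2.boxPoints(r)); print(g.mean(0))
# left/right edges per image row (y extents), fit direction
rows=range(st[i][1]+8,st[i][1]+st[i][3]-8)
for f in (np.min,np.max):
    P=np.array([watz(c,o,(rr,f(np.nonzero(l[rr]==i)[0])),31)[:2] for rr in rows]); a=np.polyfit(P[:,0],P[:,1],1); print('edge yaw',np.degrees(np.arctan(a[0])),P[:,1].mean())
```

```text
[ 255  183   54   54 2713] [281.88831552 209.80464431]
((573.9719848632812, -265.3731384277344), (51.7978515625, 48.994407653808594), 0.5998219847679138)
[[ 547.818   -241.1484 ]
 [ 548.33093 -290.1401 ]
 [ 600.126   -289.59787]
 [ 599.61304 -240.60617]]
[ 573.575   -265.31317]
edge yaw 0.4874754087911518 -289.4534303824601
edge yaw 1.2938244875170095 -241.43792571781984
```

Call:
play_rows([
  [[0.2,-0.12,-1],[0,0,0.2]],
  [[0,0,-1],[0,0,0]],
  [[0,0,-1],[0,0,0]],
  [[0,0,-0.8],[0,0,0]],
  [[0,0,-0.6],[0,0,0]],
  [[0,0,-0.5],[0,0,0]],
  [[0,0,-0.4],[0,0,0]],
  [[0,0,0],[0,0,0]],
  [[0,0,0],[0,0,0]],
])

```text
time: 6.2
tool_pos: [573.4, -265.6, 22.4]
tcp_rot: [-3.141, 0.001, -3.136]
contact_force: [0.6, -0.3, -0.6]
grip_width: 67.0
finger_force: 0.0
```

Call:
play_rows([
  [[0,0,0],[0,0,0]],
  [[0,0,0],[0,0,0]],
  [[0,0,0],[0,0,0]],
  [[0,0,0],[0,0,0]],
  [[0,0,0],[0,0,0]],
  [[0,0,0],[0,0,0]],
], hand=-1)

```text
time: 6.95
tool_pos: [573.2, -265.4, 22.2]
tcp_rot: [-3.141, 0.001, -3.136]
contact_force: [-1.0, 1.3, 5.9]
grip_width: 49.7
finger_force: 30.0
```

Call:
play_rows([
  [[0,0,0.4],[0,0,0]],
  [[0,0,0.8],[0,0,0]],
  [[0,0,1],[0,0,0]],
  [[0,0,1],[0,0,0]],
  [[0,0,1],[0,0,0]],
  [[-0.3,0.5,1],[0,0,0]],
  [[-0.4,1,0.5],[0,0,0]],
  [[-0.4,1,0.2],[0,0,0]],
  [[-0.4,1,0.1],[0,0,0]],
  [[-0.4,1,0],[0,0,0]],
  [[-0.4,1,0],[0,0,0]],
  [[-0.4,1,0],[0,0,0]],
])

```text
time: 8.45
tool_pos: [491.2, -69.3, 201.9]
tcp_rot: [3.141, -0.0, -3.136]
contact_force: [1.2, -0.6, -2.2]
grip_width: 50.1
finger_force: 30.0
```

Call:
play_rows([
  [[-0.4,1,0],[0,0,0]],
  [[-0.4,1,0],[0,0,0]],
  [[-0.4,1,0],[0,0,0]],
  [[-0.2,1,0],[0,0,0]],
  [[0,1,0],[0,0,0]],
  [[0,1,0],[0,0,0]],
  [[0,1,0],[0,0,0]],
  [[0,1,0],[0,0,0]],
  [[0,0.7,0],[0,0,0]],
  [[0,0,0],[0,0,0]],
  [[0,0,0],[0,0,0]],
])

```text
time: 9.82
tool_pos: [449.7, 190.2, 201.7]
tcp_rot: [-3.141, -0.0, -3.136]
contact_force: [0.2, -0.8, -2.1]
grip_width: 50.0
finger_force: 30.0
```

Run:
```python
from h import *
o=get_obs(); c=capture('wrist'); save(c,'w2.png')
print(o['tool_pos'],o['tcp_rot'],o['grip_width'],o['time'])
for n in ['wrist','top','side']:
    if n!='wrist': c=capture(n)
    for q,z in [('compartment',5),('cover_grip',82),('stockbox',0),('rail_mid',215)]:
        for d in pinpoint(q,n)[:2]: print(n,q,round(d['p'],2),np.round(d['at'],1),np.round(watz(c,o,d['at'],z) if n=='wrist' else atz(c,d['at'],z),1))
```

```text
[449.73280683 190.1744815  201.71637109] [-3.14121895e+00 -4.05136652e-04 -3.13621187e+00] 50.03186517739401 9.825
wrist compartment 0.74 [275.6 284.6] [546.3 189.6   5. ]
wrist compartment 0.7 [232.  292.7] [492.7 198.3   5. ]
top compartment 0.89 [247.1 179. ] [493.3 207.5   5. ]
top compartment 0.62 [255.4 328.9] [ 536.5 -209.3    5. ]
top cover_grip 0.97 [197.1 188.5] [622.  191.1  82. ]
top stockbox 0.75 [218.4 189.4] [579.  196.3   0. ]
top stockbox 0.39 [231.9 309.5] [ 594.5 -146.6    0. ]
top rail_mid 0.63 [174.9 179.1] [643.1 191.7 215. ]
top rail_mid 0.55 [199.8 186.2] [585.7 162.7 215. ]
side compartment 0.82 [209.3 206.5] [497.9 195.5   5. ]
side cover_grip 0.62 [176.1 249.4] [623.3 203.9  82. ]
side stockbox 0.79 [204.3 232.2] [571.2 202.3   0. ]
side rail_mid 0.62 [132. 255.] [640.5 199.9 215. ]
```

View pics/w2.png

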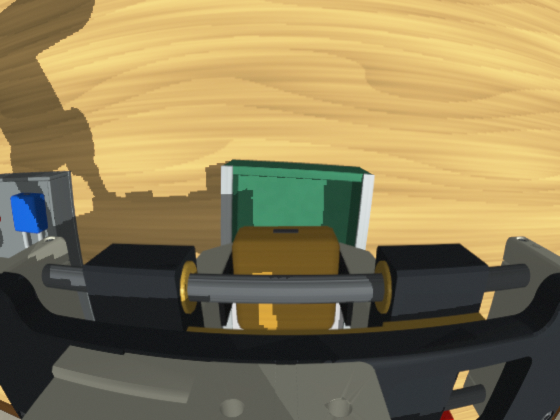

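The wrist view shows the compartment's near end, with rim corners at about (164,222) and (173,373), and the held lock in front. The wall tops will give the box's yaw and centre line.

Run:
```python
from h import *
o=get_obs(); c=capture('wrist')
hsv=cv2.cvtColor(c['frame'],cv2.COLOR_RGB2HSV).astype(int)
m=(hsv[...,1]<60)&(hsv[...,2]>120)
for lo,hi in ((212,240),(352,382)):
    E=[]
    for r in range(172,236,4):
        x=np.nonzero(m[r,lo:hi])[0]
        if len(x)>4: E.append((r,lo+x.min(),lo+x.max()))
    print(E[::3])
    for k in (1,2):
        P=np.array([watz(c,o,(e[0],e[k]),61)[:2] for e in E]); a=np.polyfit(P[:,0],P[:,1],1)
        print('yaw',np.degrees(np.arctan(a[0])),'y@500',np.polyval(a,500),P[:,0].min(),P[:,0].max())
for px in [(163,222),(166,232),(173,373),(170,362)]: print(px,watz(c,o,px,61))
cv2.imwrite('pics/w2c.png',cv2.resize(c['frame'][150:250,205:390],None,fx=4,fy=4)[:,:,::-1])
```

```text
[(172, np.int64(220), np.int64(231)), (184, np.int64(220), np.int64(231))]
yaw -2.044405575939215 y@500 128.99313504419393 418.23863093527854 436.5589887878339
yaw -1.6471521280797423 y@500 139.61713082165807 418.34423398475826 436.5900114330894
[(176, np.int64(363), np.int64(373)), (188, np.int64(361), np.int64(372)), (200, np.int64(360), np.int64(370)), (212, np.int64(359), np.int64(369)), (224, np.int64(358), np.int64(367))]
yaw -2.543190645700949 y@500 256.685242195906 421.0730515404843 474.23302137677825
yaw -3.2971526826821007 y@500 265.5832170999786 420.84955474758544 474.2786345961538
(163, 222) [410.13414112 133.97150934  61.        ]
(166, 232) [412.94826345 142.99341798  61.        ]
(173, 373) [418.09440845 269.89088061  61.        ]
(170, 362) [415.62183511 259.39595624  61.        ]
```

View pics/w2c.png

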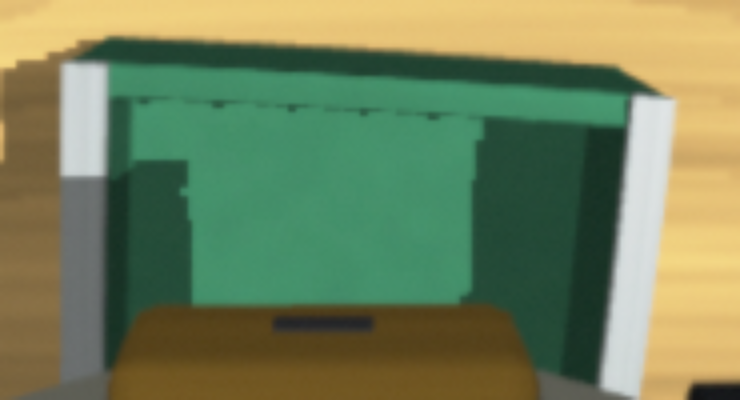

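Box: yaw −3.0°, centre about (571,193). The TCP should go to about (474,198.5) for placing.

Call:
play_rows([
  [[0.4,0.14,0],[0,0,-0.2]],
  [[0.4,0.14,-0.5],[0,0,-0.2]],
  [[0,0,-1],[0,0,0]],
  [[0,0,-1],[0,0,0]],
  [[0,0,-1],[0,0,0]],
  [[0,0,-0.8],[0,0,0]],
  [[0,0,-0.5],[0,0,0]],
  [[0,0,0],[0,0,0]],
  [[0,0,0],[0,0,0]],
])

```text
time: 11.75
tool_pos: [474.8, 199.3, 58.5]
tcp_rot: [3.141, 0.002, 3.091]
contact_force: [-0.0, -0.7, -2.2]
grip_width: 50.0
finger_force: 30.0
```

Run:
```python
from h import *
o=get_obs(); print(o['tool_pos'],o['tcp_rot'])
a=capture('top'); b=capture('side'); w=capture('wrist')
v=[cv2.resize(a['frame'][150:290,120:260],(400,400)),cv2.resize(b['frame'][130:240,165:305],(400,314))]
v[1]=np.vstack([v[1],np.zeros((86,400,3),np.uint8)])
cv2.imwrite('pics/p1.png',np.hstack(v)[:,:,::-1])
```

```text
[474.76907128 199.33750287  58.50394529] [3.14101697e+00 1.57188319e-03 3.09083375e+00]
```

View pics/p1.png

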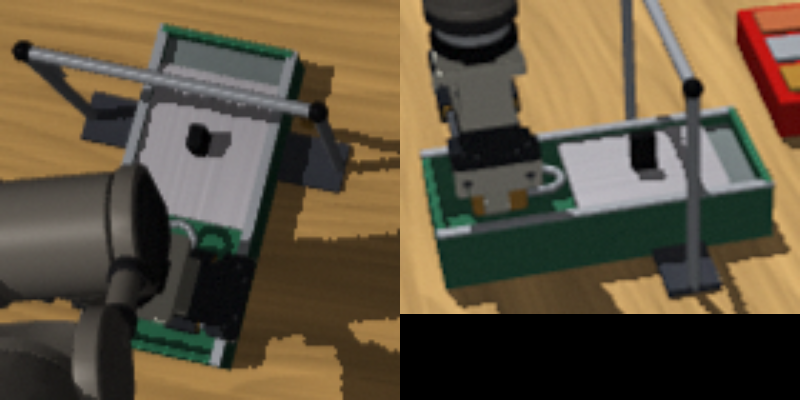

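The picture shows the lock inside the compartment walls, with its shackle clear of the cover edge. I'll lower it gently.

Call:
play_rows([
  [[0,0,-0.5],[0,0,0]],
  [[0,0,-0.4],[0,0,0]],
  [[0,0,-0.2],[0,0,0]],
  [[0,0,-0.1],[0,0,0]],
  [[0,0,0],[0,0,0]],
  [[0,0,0],[0,0,0]],
])

```text
time: 12.65
tool_pos: [473.4, 198.9, 22.2]
tcp_rot: [-3.141, -0.001, 3.091]
contact_force: [-2.7, -0.1, 6.5]
grip_width: 49.9
finger_force: 30.0
```

Call:
play_rows([
  [[0,0,0],[0,0,0]],
  [[0,0,0],[0,0,0]],
  [[0,0,0],[0,0,0]],
  [[0,0,0],[0,0,0]],
], hand=0.4)

```text
time: 13.15
tool_pos: [474.0, 199.1, 21.7]
tcp_rot: [3.141, 0.0, 3.091]
contact_force: [0.7, -0.6, 0.2]
grip_width: 64.4
finger_force: 0.0
```

Call:
play_rows([
  [[0,0,0.4],[0,0,0]],
  [[0,0,0.8],[0,0,0]],
  [[0,0,1],[0,0,0]],
  [[0,0,1],[0,0,0]],
  [[0,0,1],[0,0,0]],
  [[-0.5,0,1],[0,0,0]],
  [[-0.5,0,1],[0,0,0]],
  [[0,0,0],[0,0,0]],
  [[0,0,0],[0,0,0]],
])

```text
time: 14.28
tool_pos: [443.9, 199.0, 207.6]
tcp_rot: [3.142, 0.0, 3.091]
contact_force: [0.1, 0.3, 0.1]
grip_width: 64.1
finger_force: 0.0
```

Run:
```python
from h import *
o=get_obs(); print(o['tool_pos'],o['tcp_rot'],o['joint_positions'])
w=capture('wrist'); save(w,'w3.png')
for q,z in [('compartment',5),('cover_grip',82),('lock_brass_mid',18)]:
    for d in pinpoint(q,'wrist')[:2]: print(q,round(d['p'],2),np.round(d['at'],1),np.round(watz(w,o,d['at'],z),1))
L={}
for n in ['top','side']:
    c=capture(n)
    for d in pinpoint('cover_grip',n)[:2]: print(n,round(d['p'],2),np.round(d['at'],1),np.round(atz(c,d['at'],82),1))
    hsv=cv2.cvtColor(c['frame'],cv2.COLOR_RGB2HSV)
    g,q=proj(c,[618,191,82]); g=int(g);q=int(q); m=(hsv[...,2]<45).astype(np.uint8); W=0*m; W[g-14:g+18,q-14:q+14]=1
    k,l,st,ce=cv2.connectedComponentsWithStats(m*W); i=1+np.argmax(st[1:,4]); print(n,(g,q),st[i],ce[i]); L[n]=(c,(l==i))
from fit import fit,box
# fit grip silhouette
print('grip',fit([v[0] for v in L.values()],[v[1] for v in L.values()],box(-12,12,-7,7,53,91),[618,191,-5]))
for v in L.values(): print(fit([v[0]],[v[1]],box(-12,12,-7,7,53,91),[618,191,-5]))
```

```text
[443.89797746 199.037821   207.55787769] [3.14150772e+00 1.14878830e-04 3.09105622e+00] [ 2.63782804e-01  3.03023935e-01  1.67910685e+00  4.93719603e-05
  1.15932636e+00 -1.25649684e+00]
compartment 0.57 [239.6 287.6] [498.1 198.6   5. ]
lock_brass_mid 0.97 [221.7 289.6] [473.1 201.9  18. ]
top 0.79 [198.2 184.6] [617.4 200.8  82. ]
top (198, 188) [185 194   9  11  77] [189.23376623 198.83116883]
side 0.7 [177.4 252.4] [629.2 195.5  82. ]
side (179, 248) [245 175  10  15 120] [249.46666667 181.75      ]
grip (np.float64(619.6814561450658), np.float64(190.77844535519694), np.float64(-0.2851757676107698), np.float64(0.3449361404437554))
(np.float64(619.1175322216507), np.float64(190.71881965877918), np.float64(-0.0375150927354824), np.float64(0.18096514745308312))
(np.float64(619.5574481398206), np.float64(191.50403216796389), np.float64(-0.24163662599658287), np.float64(0.14471326164874554))
```

View pics/w3.png

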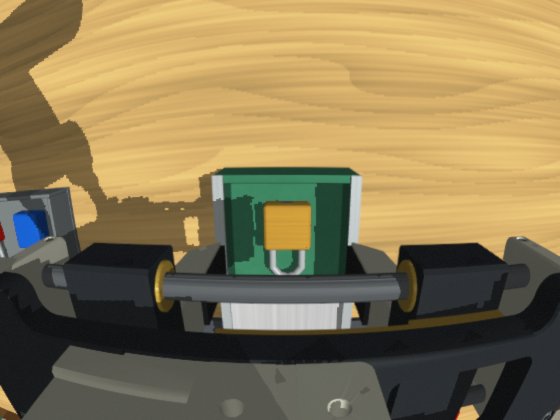

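The padlock lies flat and free in the compartment (body at (226,287), shackle towards the cover). Grip is at about (619.5,191), so the cover is about 0.124 open. Next I lean the tool back 33° and go to a standoff along the approach axis.

Call:
play_rows([
  [[0.2,0,0],[-0.04,-0.69,0]],
  [[0.4,-0.03,0],[-0.04,-0.69,0]],
  [[0.5,-0.03,-0.2],[-0.04,-0.69,0]],
  [[0.7,-0.03,-0.3],[-0.04,-0.69,0]],
  [[0.8,-0.03,-0.3],[-0.03,-0.69,0]],
  [[0.8,-0.03,-0.3],[-0.03,-0.68,0]],
  [[0.67,-0.03,-0.45],[0,0,0]],
  [[0,0,0],[0,0,0]],
  [[0,0,0],[0,0,0]],
])

```text
time: 15.8
tool_pos: [565.7, 193.6, 161.4]
tcp_rot: [-3.14, 0.577, 3.091]
contact_force: [0.2, -0.4, -1.5]
grip_width: 64.0
finger_force: 0.0
```

Run:
```python
from h import *
o=get_obs(); M=R.from_euler('xyz',o['tcp_rot']).as_matrix(); print(o['tool_pos'],M.round(3),o['joint_positions'].round(2) if hasattr(o['joint_positions'],'round') else o['joint_positions'])
w=capture('wrist')
for d in pinpoint('cover_grip','wrist')[:2]: print(round(d['p'],2),np.round(d['at'],1),watz(w,o,d['at'],82))
b=capture('side'); a=capture('top')
v=[cv2.resize(b['frame'][90:240,165:315],(400,400)),cv2.resize(w['frame'],(400,300))]
v[1]=np.vstack([v[1],np.zeros((100,400,3),np.uint8)])
cv2.imwrite('pics/p2.png',np.hstack(v)[:,:,::-1])
```

```text
[565.73825102 193.6280781  161.35889305] [[-0.837  0.052  0.545]
 [ 0.043  0.999 -0.029]
 [-0.546 -0.001 -0.838]] [ 0.3   0.37  1.9  -0.54  0.37 -0.77]
0.88 [220.5 284.4] [617.98168519 189.75404318  82.        ]
```

View pics/p2.png

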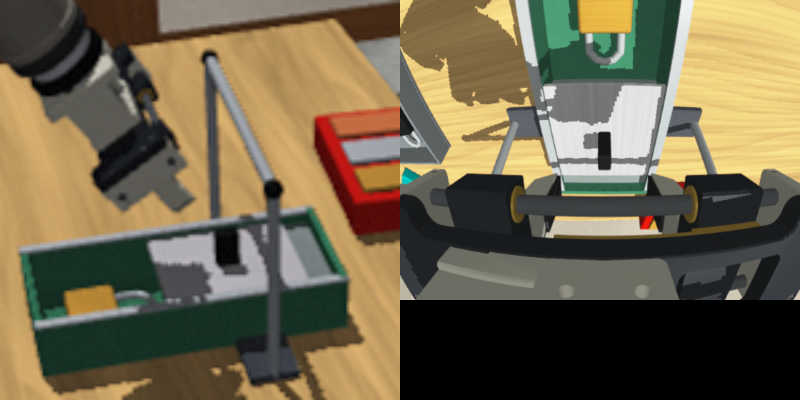

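Run:
```python
import numpy as np
from scipy.optimize import least_squares
S=[((176.9,494.3,240.7),.342,1.524,(0,0,-1)),((567.5,-261.4,182),.5709,1.3176,(0,0,-1)),((443.9,199,207.6),.303,1.6791,(0,0,-1)),((565.7,193.6,161.4),.37,1.90,(.545,-.029,-.838))]
def fk(p,a,b): r0,z0,L1,L2,D=p; return np.array([r0+L1*np.sin(a)+L2*np.sin(a+b), z0+L1*np.cos(a)+L2*np.cos(a+b)])
def wc(p,P,z): w=np.array(P)-p[4]*np.array(z); return w
def res(p):
    e=[]
    for P,a,b,z in S:
        w=wc(p,P,z); e+=list(fk(p,a,b)-[np.hypot(w[0],w[1]),w[2]])
    return np.array(e+[p[0]*.05])
s=least_squares(res,[0,300,400,400,250]); p=s.x; print(p.round(1),res(p).round(1))
def q5(P,th):
    z=np.array([np.sin(th)*.9986,-np.sin(th)*.052,-np.cos(th)]); w=wc(p,P,z)
    t=least_squares(lambda q:fk(p,*q)-[np.hypot(w[0],w[1]),w[2]],[.4,1.9]).x; q1=np.arctan2(w[1],w[0]); a=t.sum()
    f=np.array([np.sin(a)*np.cos(q1),np.sin(a)*np.sin(q1),np.cos(a)]); return t.round(2),round(float(np.arccos(f@z)),3)
for th in (25,28,33,38):
    for P in [(565.7,193.6,161.4),(621,190.8,77.5),(560,194,77.5),(498,197,77.5),(498,197,120)]: print(th,P,q5(P,np.radians(th)))
```

```text
[ 31.7 108.6 514.3 331.8 256.4] [-3.4 -0.5 -0.  -0.7  2.8  2.8  0.6 -1.7  1.6]
25 (565.7, 193.6, 161.4) (array([0.39, 1.79]), 0.592)
25 (621, 190.8, 77.5) (array([0.57, 1.77]), 0.433)
25 (560, 194, 77.5) (array([0.5 , 1.93]), 0.371)
25 (498, 197, 77.5) (array([0.42, 2.09]), 0.329)
25 (498, 197, 120) (array([0.35, 2.02]), 0.438)
28 (565.7, 193.6, 161.4) (array([0.38, 1.83]), 0.53)
28 (621, 190.8, 77.5) (array([0.57, 1.81]), 0.371)
28 (560, 194, 77.5) (array([0.49, 1.97]), 0.322)
28 (498, 197, 77.5) (array([0.42, 2.12]), 0.299)
28 (498, 197, 120) (array([0.35, 2.06]), 0.393)
33 (565.7, 193.6, 161.4) (array([0.37, 1.9 ]), 0.439)
33 (621, 190.8, 77.5) (array([0.56, 1.87]), 0.294)
33 (560, 194, 77.5) (array([0.49, 2.03]), 0.282)
33 (498, 197, 77.5) (array([0.42, 2.18]), 0.3)
33 (498, 197, 120) (array([0.34, 2.12]), 0.347)
38 (565.7, 193.6, 161.4) (array([0.36, 1.96]), 0.376)
38 (621, 190.8, 77.5) (array([0.56, 1.94]), 0.278)
38 (560, 194, 77.5) (array([0.49, 2.09]), 0.312)
38 (498, 197, 77.5) (array([0.43, 2.24]), 0.367)
38 (498, 197, 120) (array([0.34, 2.18]), 0.355)
```

Call:
play_rows([
  [[0.24,-0.01,0.03],[0.02,0.44,0]],
  [[0.24,-0.01,0.03],[0.02,0.44,0]],
  [[0.3,-0.02,-0.6],[0,0,0]],
  [[0.4,-0.02,-0.8],[0,0,0]],
  [[0.3,-0.02,-0.6],[0,0,0]],
  [[0,0,0],[0,0,0]],
  [[0,0,0],[0,0,0]],
])

```text
time: 16.88
tool_pos: [610.4, 191.5, 103.9]
tcp_rot: [-3.14, 0.455, 3.091]
contact_force: [0.0, 0.3, 0.4]
grip_width: 64.0
finger_force: 0.0
```

Run:
```python
from h import *
o=get_obs(); M=R.from_euler('xyz',o['tcp_rot']).as_matrix(); print(o['tool_pos'],M.round(3),o['joint_positions'])
b=capture('side'); w=capture('wrist'); a=capture('top')
v=[cv2.resize(b['frame'][90:240,165:315],(400,400)),cv2.resize(w['frame'],(400,300))]
v[1]=np.vstack([v[1],np.zeros((100,400,3),np.uint8)])
cv2.imwrite('pics/p3.png',np.hstack(v)[:,:,::-1])
```

```text
[610.43185097 191.50695147 103.92963437] [[-0.897  0.051  0.439]
 [ 0.045  0.999 -0.024]
 [-0.44  -0.002 -0.898]] [ 0.24652691  0.52644943  1.75758344 -0.31192681  0.43884503 -1.01869367]
```

View pics/p3.png

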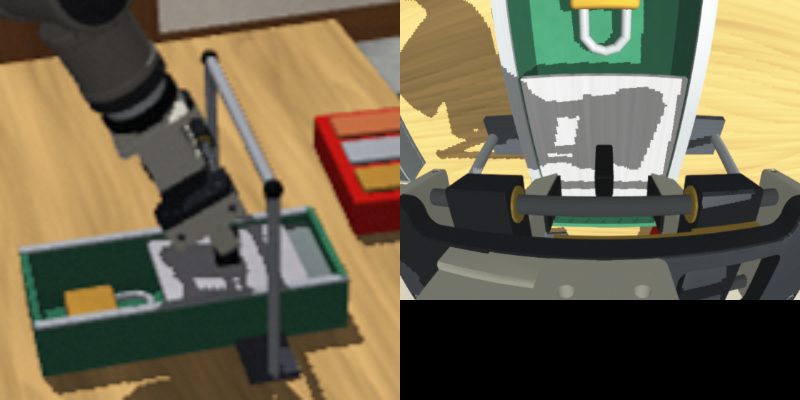

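The grip (wrist crop (180,604)) lies centred between the fingers and the rail is clear. I'll go in the last 28 mm and close.

Call:
play_rows([
  [[0.2,-0.01,-0.4],[0,0,0]],
  [[0.15,-0.01,-0.35],[0,0,0]],
  [[0.05,0,-0.12],[0,0,0]],
  [[0,0,0],[0,0,0]],
])

```text
time: 17.52
tool_pos: [622.3, 190.6, 76.1]
tcp_rot: [-3.139, 0.453, 3.091]
contact_force: [0.0, -0.3, -0.4]
grip_width: 64.3
finger_force: 0.0
```

Call:
play_rows([
  [[0,0,0],[0,0,0]],
  [[0,0,0],[0,0,0]],
  [[0,0,0],[0,0,0]],
  [[0,0,0],[0,0,0]],
  [[0,0,0],[0,0,0]],
  [[0,0,0],[0,0,0]],
], hand=-1)

```text
time: 18.27
tool_pos: [622.5, 190.9, 77.0]
tcp_rot: [-3.14, 0.455, 3.091]
contact_force: [-0.6, 0.6, 1.1]
grip_width: 13.9
finger_force: 30.0
```

```bash
python3 -c "
from h import *
o=get_obs();print(o['tool_pos'],o['joint_positions'],o['contact_force'])"
```

```text
[622.47750281 190.88496765  77.00214918] [ 0.23966872  0.58364095  1.7467516  -0.33838112  0.39383837 -0.9945712 ] [-0.61156248  0.58631674  1.13006894]
```

Call:
play_rows([
  [[-0.1,0.005,0],[0,0,0]],
  [[-0.2,0.01,0],[0,0,0]],
  [[-0.25,0.013,0],[0,0,0]],
  [[-0.25,0.013,0],[0,0.1,0]],
  [[-0.25,0.013,0],[0,0.15,0]],
  [[-0.25,0.013,0],[0,0.15,0]],
  [[-0.25,0.013,0],[0.01,0.2,0]],
  [[-0.25,0.013,0],[0.01,0.2,0]],
  [[-0.25,0.013,0],[0.01,0.2,0]],
  [[-0.25,0.013,0],[0.01,0.2,0]],
  [[0,0,0],[0,0,0]],
])

```text
time: 19.65
tool_pos: [552.4, 194.4, 76.8]
tcp_rot: [-3.136, 0.285, 3.092]
contact_force: [-2.2, 5.2, -0.7]
grip_width: 14.0
finger_force: 30.0
```

```bash
python3 -c "
from h import *
o=get_obs();print(o['tool_pos'],o['joint_positions'],o['contact_force'],o['grip_width'])"
```

```text
[552.44829114 194.41691437  76.79522614] [ 0.25391527  0.52800631  1.7877069  -0.16748348  0.56147084 -1.13673535] [-2.15692002  5.22269311 -0.70834705] 13.95427213454506
```

Call:
play_rows([
  [[-0.2,0.015,0],[0,0.1,0]],
  [[-0.25,0.016,0],[0,0.1,0]],
  [[-0.25,0.016,0],[0,0.1,0]],
  [[-0.25,0.016,0],[0,0,0]],
  [[-0.25,0.016,0],[0,0,0]],
  [[-0.2,0.012,0],[0,0,0]],
  [[-0.15,0.008,0],[0,0,0]],
  [[-0.1,0.005,0],[0,0,0]],
  [[0,0,0],[0,0,0]],
])

```text
time: 20.78
tool_pos: [503.2, 197.0, 76.8]
tcp_rot: [-3.134, 0.244, 3.093]
contact_force: [-1.9, -4.2, -2.8]
grip_width: 13.8
finger_force: 30.0
```

Call:
play_rows([
  [[-0.07,0.003,0],[0,0,0]],
  [[-0.07,0.003,0],[0,0,0]],
  [[0,0,0],[0,0,0]],
])

```text
time: 21.15
tool_pos: [499.9, 197.2, 76.8]
tcp_rot: [-3.134, 0.245, 3.093]
contact_force: [1.8, -4.9, -6.8]
grip_width: 13.7
finger_force: 30.0
```

Call:
play_rows([
  [[-0.07,0.003,0],[0,0,0]],
  [[-0.07,0.003,0],[0,0,0]],
  [[0,0,0],[0,0,0]],
])

```text
time: 21.52
tool_pos: [499.7, 197.2, 76.9]
tcp_rot: [-3.135, 0.252, 3.093]
contact_force: [22.3, -9.1, -24.3]
grip_width: 13.6
finger_force: 30.0
```

Call:
play_rows([
  [[-0.05,0.002,0],[0,0,0]],
  [[0,0,0],[0,0,0]],
])

```text
time: 21.78
tool_pos: [499.5, 197.2, 77.0]
tcp_rot: [-3.136, 0.254, 3.093]
contact_force: [28.8, -9.1, -30.0]
grip_width: 14.0
finger_force: 30.0
```

The cover is at its firm stop. I'll relax the push, release and retreat along the tool axis.

Call:
play_rows([
  [[0.09,-0.003,0],[0,0,0]],
  [[0,0,0],[0,0,0]],
])

```text
time: 22.02
tool_pos: [499.6, 197.2, 77.0]
tcp_rot: [-3.135, 0.249, 3.093]
contact_force: [15.5, -7.6, -16.9]
grip_width: 13.9
finger_force: 30.0
```

Call:
play_rows([
  [[0,0,0],[0,0,0]],
  [[0,0,0],[0,0,0]],
  [[0,0,0],[0,0,0]],
  [[0,0,0],[0,0,0]],
], hand=0.3)

```text
time: 22.52
tool_pos: [496.7, 198.0, 77.2]
tcp_rot: [-3.135, 0.245, 3.093]
contact_force: [0.2, 0.1, 0.2]
grip_width: 49.6
finger_force: 0.0
```

Call:
play_rows([
  [[-0.1,0,0.4],[0,0,0]],
  [[-0.2,0,0.8],[0,0,0]],
  [[-0.25,0,1],[0,0,0]],
  [[-0.25,0,1],[0,0,0]],
  [[-0.25,0,1],[0,0,0]],
  [[0,0,0],[0,0,0]],
  [[0,0,0],[0,0,0]],
])

```text
time: 23.4
tool_pos: [464.9, 197.6, 202.7]
tcp_rot: [-3.134, 0.245, 3.093]
contact_force: [-0.7, -1.1, -0.7]
grip_width: 59.7
finger_force: 0.0
```

Run:
```python
from h import *
o=get_obs(); print(o['tool_pos'],o['time'],o['contact_force'])
w=capture('wrist'); a=capture('top'); b=capture('side')
for d in pinpoint('cover_grip','wrist')[:2]: print(round(d['p'],2),np.round(d['at'],1),watz(w,o,d['at'],82))
v=[cv2.resize(b['frame'][90:400,165:355],(345,560)),cv2.resize(w['frame'],(448,336))]
v[1]=np.vstack([v[1],cv2.resize(a['frame'][150:320,110:395],(448,224))])
cv2.imwrite('pics/p4.png',np.hstack(v)[:,:,::-1])
```

```text
[464.87398789 197.63110142 202.67278368] 23.4 [-0.70977281 -1.10483436 -0.66730929]
0.72 [211.  285.4] [495.12821783 195.02896403  82.        ]
```

View pics/p4.png

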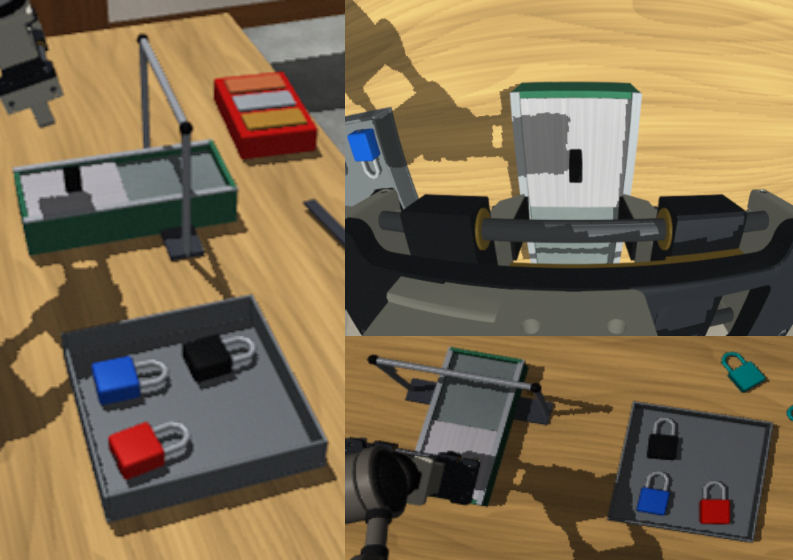

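The picture shows the cover fully shut against the near end wall, the other three padlocks where they were, and the robot clear.

```bash
python3 -c "
from plant import bot
print(bot.close_job())"
```

```text
the job is handed in; nothing more can be done
None
```

I set the brass padlock down flat in the green box's compartment, slid the cover shut to its stop, left the other padlocks untouched, and handed the job in at about 23 s; no verdict came back.

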